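# Turn the quick-change row round

### The job

The four quick-change things stand in a row in one of the two racks; move them all to the empty rack in the reverse order, because the crew will pick them up from the other side. Seen from the robot, what stands at the left end goes into the right-end bay, the second from the left into the second from the right, and so on. Set each one down upright in the middle of its bay, on the felt pad, and let go.

Things in the scene. Friction and masses are not known exactly. Their poses are not given: they have to be found in the camera images.
- full_rack: Rack full at the start, near or far. Aluminium plate 70 x 302 x 5 mm, four bays in a row, 71 mm wide, open front, rear and top, between five 3 mm dividers, tops at 25 mm. Origin: centre of the underside; y along the row to the left, x away from the robot, yaw within 0.15 rad. Bay centres y = +111, +37, -37, -111 mm, x = 0. Fixed.
- empty_rack: Same rack, empty at the start. Aluminium plate 70 x 302 x 5 mm, four bays in a row, 71 mm wide, open front, rear and top, between five 3 mm dividers, tops at 25 mm. Origin: centre of the underside; y along the row to the left, x away from the robot, yaw within 0.15 rad. Bay centres y = +111, +37, -37, -111 mm, x = 0; felt pads 54 x 64 mm in the bays, tops 8 mm above the origin. Fixed.
- jar: Small round clear screw jar with a wide lid, 34 mm across, 22 mm high. Origin at the underside, on the jar's axis; z up. Loose; at the start it stands upright in one of the full rack's bays, on its pad; which bay changes.
- charger: Grey rounded charger block, 44 (own x) x 30 (own y) x 20 mm high, its x roughly along the row. Origin at the underside, centred; z up. Loose; at the start it stands upright in one of the full rack's bays, on its pad; which bay changes.
- cell: Round AA battery lying down, 50 mm long (own x), 15 mm thick; it does not roll. Its x lies roughly along the row. Origin at the underside, centred; z up. Loose; at the start it stands upright in one of the full rack's bays, on its pad; which bay changes.
- mic_clip: Small black spring clip for a microphone, 31 (own x) x 12 (own y) x 16 mm high, lying down, its x roughly along the row. Origin at the underside, centred within 1 mm; z up. Loose; at the start it stands upright in one of the full rack's bays, on its pad; which bay changes.
- pad_jar: grey felt pad 54 x 64 x 3 mm fixed in a bay of the full rack, the one under the jar at the start; it stays, so it shows from which bay the jar came. Origin: centre of its underside, 5 mm above the table; y along the row.
- pad_charger: grey felt pad 54 x 64 x 3 mm fixed in a bay of the full rack, the one under the charger block at the start; it stays, so it shows from which bay the charger block came. Origin: centre of its underside, 5 mm above the table; y along the row.
- pad_cell: grey felt pad 54 x 64 x 3 mm fixed in a bay of the full rack, the one under the battery at the start; it stays, so it shows from which bay the battery came. Origin: centre of its underside, 5 mm above the table; y along the row.
- pad_mic_clip: grey felt pad 54 x 64 x 3 mm fixed in a bay of the full rack, the one under the clip at the start; it stays, so it shows from which bay the clip came. Origin: centre of its underside, 5 mm above the table; y along the row.

How it is judged:
By the outcome, as a careful person would: the job done as asked, in the order asked, and still so for the second after the job is handed in, with the robot touching nothing.
It also fails if it takes over 83 s, if anything falls off the work surface, if the arm or the gripper's body presses on something with over 40 N, if the wrist force passes 120 N, or if a joint passes its speed limit or range.

### The arm

A 6-joint arm with a two-finger parallel gripper is mounted at the origin on a cart in front of the work surface, level with it; the furniture and walls round the work are solid. World frame = base frame: x ahead of the robot, y to its left, z up, the work surface at z = 0. Lengths are in m, angles in degrees, forces in N, time in s.
With the tool pointing down it reaches from about 0.3 to 0.75 m from the base axis. Payload 8.5 kg.
Tool frame: the origin (TCP) lies at the very end of the fingers, on their centre line; the grasp point (between the pads) lies 19 mm behind it; z points along the fingers, y is the line along which they close (so a half turn about z gives the same grasp; the last joint's range is limited). The gripper opens to 85 mm and grips with 20 to 120 N. Pads are 22 mm wide; open, the fingers measure 114 mm over their backs; the gripper's body (76 mm by 85 mm) begins 54 mm behind the grasp point. The pads swing forward as they close: fully open they stand 13 mm farther back than shut.
Start: joints at [-84.07, 21.807, 74.336, -0, 83.858, -12.336], TCP at [0.172, -0.522, 0.193] pointing down, gripper open.
Joint ranges: [-178.18, 178.18], [-50.72, 133.34], [12.68, 142.11], [-81.47, 261.47], [9.98, 163.14], [-165.26, 165.26]. Speed limits (degrees/s): [136.94, 136.94, 180, 180, 180, 180].

### API

Orientations are given as a 3x3 rotation matrix whose columns are the frame's x, y, z axes.
In Python, from rig import observe, cams, ticket gives the robot as it stands.
- The arm moves only by the tool move_arm, never from a script. Its arguments are lists of equal length, an entry for each row: "jaw": the finger opening in cm, from 0 to 8.54; "dp": the shift along the tool's x, y, z in cm, a list of three; "turn": the turn, a rotation vector about the tool's x, y, z in rad, a list of three. In form: {"jaw": [jaw, ...], "dp": [[tx, ty, tz], ...], "turn": [[wx, wy, wz], ...]}. A call has 1 to 12 rows; each row shifts and turns the commanded pose from where the row before left it, along the tool's axes as they then stand; what a row does not reach is not made up. A row lasts 1/12 s, in which the tool goes at most 41.7 mm and 7.16 degrees, less where a joint would pass 70% of its speed; a pose out of reach is approached as far as the arm can. A call is refused whole if a number of a shift passes 4.17 or a number of a turn 0.125, either way. A call with a gripper value outside its range is refused whole. The fingers move at their own pace and stop on an object; "force" is the grip in N (left out, the last holds). Time passes only in rows, so rows that do not move let the fingers close. It gives the time, the measured TCP pose, the force, the opening and the grip force at its end, in the units of the state.
- observe(): the state, without advancing time (a new reading comes with each control period).
- cams.get_image(name): name is "scene" or "top"; returns (picture, depth): 384x512x3 uint8, red, green, blue; 384x512 float32, m along the optical axis (not along the pixel's ray), 0 where there is no reading.
- cams.calibration(name): a dict with "vertical_fov" (degrees; the focal length in pixels is half the picture's height over the tangent of half this angle, whatever the lens; pixels are square), "cx", "cy" (the principal point, pixels), "k1" (the pictures are not rectified: a ray, as slopes to the right and down, at radius r is drawn at 1 + k1 r^2 times it, then the intrinsics apply), "view" (4x4, takes a point from world to camera coordinates). Camera axes: x right, y up, looking along -z (the intrinsics and any distortion apply to the point x, -y, -z); pixel columns grow to the right and rows downward; lengths in m; the calibration is good to about 2 mm. A picture is of the moment at which its call begins. calibration takes no time and is no camera call.
- ticket.close_job(): hands the job in; it is judged then, once.
Trained networks look in the newest picture that a camera, given by its name, has taken for a name from the list of things; names that differ only in an ending like _2 or _b are one class to them, and where a whole thing is asked for, a point or a joint stands for the part that bears it (a point fixed in the world has none). Each returns a list of dicts, best first, with "p" (0 to 1); they miss things now and then, are a little off and sometimes report something else, mostly with a low value. They report only what shows in the picture. A call takes as long as a camera call.
- cams.spot_in(camera, query): "box" ([centre column, centre row, width, height] as shares, 0 to 1, of the picture: columns of its width, rows of its height, round what is visible of it).
- cams.outline_of(camera, query): "mask" (384x512 bool, what is visible of it) and "box" ([centre column, centre row, width, height] as shares, 0 to 1, of the picture: columns of its width, rows of its height, round what is visible of it).
- cams.mark_of(camera, query): "location" ([column, row] as shares, 0 to 1, of the picture: columns of its width, rows of its height: a listed point, or the origin of a listed thing).
The state is a dict: "time_s": time; "q": joint angles; "qvel": joint speeds; "joint_efforts": joint torques, N m; "position": TCP position; "tool_rot": TCP orientation; "ft_force": force on the tool from outside, world axes, zero at the start; "wrist_torque": the same for the moment, N m; "grip_width": finger opening in m; "gripper_force": force on a finger pad.
Only numpy, scipy, OpenCV 4.12 (cv2) and the standard library are available. Lean on these libraries where they do the work, as an engineer would, in place of code of your own. Each camera call takes 0.05 s, during which the arm holds its last target. There are 200 camera calls.

## Working session

There is one attempt and no reset: what is moved stays moved. The work goes in short steps, Python scripts to look and compute and a tool call to move; the robot and the scene stay as the last step left them, time stands still between calls to the robot, and variables do not carry over. Pictures are saved under pics/ and viewed, at most 14 in all, crops included, and the job is handed in when it is done.

Besides the shell and the picture viewer there is one more tool, called after "Emit:" in YAML: its name, and indented under it one key for each argument. move_arm: Moves the arm, as the interface text tells. Its arguments: {"type":"object","properties":{"jaw":{"type":"array","items":{"type":"number"}},"dp":{"type":"array","items":{"type":"array","items":{"type":"number"}}},"turn":{"type":"array","items":{"type":"array","items":{"type":"number"}}},"force":{"type":"number"}},"required":["jaw","dp","turn"]}

```bash
mkdir -p pics; ls; cat > h.py <<'E'
import numpy as np,cv2
from rig import observe,cams,ticket
def K(n):
    c=cams.calibration(n);f=192/np.tan(np.radians(c["vertical_fov"])/2)
    return c,f
def ray(n,u,v):
    c,f=K(n);x=(u-c["cx"])/f;y=(v-c["cy"])/f;rd=np.hypot(x,y);r=rd
    for _ in range(30): r=rd/(1+c["k1"]*r*r)
    s=r/rd if rd>0 else 1
    V=np.array(c["view"]);R=V[:3,:3];o=-R.T@V[:3,3]
    return o,R.T@np.array([x*s,-y*s,-1.])
def onz(n,u,v,z):
    o,d=ray(n,u,v);return o+d*(z-o[2])/d[2]
def proj(n,P):
    c,f=K(n);V=np.array(c["view"]);p=V[:3,:3]@np.array(P)+V[:3,3]
    x,y=p[0]/-p[2],-p[1]/-p[2];s=1+c["k1"]*(x*x+y*y)
    return np.array([c["cx"]+f*x*s,c["cy"]+f*y*s])
E
python3 - <<'E'
from h import *
np.set_printoptions(precision=4,suppress=True)
for n in("top","scene"):
    im,d=cams.get_image(n);cv2.imwrite(f"pics/{n}0.png",im[:,:,::-1]);np.save(f"{n}0d.npy",d)
    o,_=ray(n,256,192);print(n,o,cams.calibration(n)["k1"],K(n)[1])
    for q in["jar","charger","cell","mic_clip","full_rack","empty_rack"]:
        for r in cams.mark_of(n,q)[:2]:
            u,v=r["location"][0]*512,r["location"][1]*384
            print(q,round(r["p"],2),round(u),round(v),onz(n,u,v,0.0 if "rack" in q else .008))
E
```

```text
pics
top [0.3786 0.0114 0.8632] -0.08792821506780983 350.66241790200314
jar 0.73 207 242 [0.4697 0.1252 0.008 ]
charger 0.5 263 226 [ 0.4847 -0.0169  0.008 ]
cell 0.59 173 248 [0.4707 0.2081 0.008 ]
mic_clip 0.52 233 233 [0.4809 0.0601 0.008 ]
full_rack 0.95 219 238 [0.4754 0.0964 0.    ]
empty_rack 0.74 223 171 [0.6445 0.0595 0.    ]
scene [-0.1503  0.578   0.539 ] -0.07251410546052398 497.99482316539195
jar 0.73 231 247 [0.463  0.1282 0.008 ]
charger 0.67 286 219 [ 0.4765 -0.0195  0.008 ]
cell 0.72 189 260 [0.4748 0.2123 0.008 ]
mic_clip 0.61 258 230 [0.4771 0.0526 0.008 ]
full_rack 0.73 244 239 [0.4792 0.0869 0.    ]
empty_rack 0.7 210 198 [0.6502 0.0488 0.    ]
```

```bash
python3 -c "
from h import *
s=observe();print(s)"
```

```text
{'time_s': 0.7, 'q': array([-8.40711493e+01,  2.18048694e+01,  7.43371112e+01, -1.02607726e-03,
        8.38594478e+01, -1.23343731e+01]), 'qvel': array([ 0.13252058,  0.05097187,  0.0229079 ,  0.03462591, -0.16916857,
       -0.14043976]), 'joint_efforts': array([-3.16026169e-03, -4.48256886e+01, -2.31438035e+01, -4.31556937e-04,
        5.11494345e-04,  1.36965289e-05]), 'position': array([ 0.17236194, -0.52225249,  0.19293102]), 'tool_rot': array([[ 9.49626222e-01,  3.13384807e-01, -2.02856850e-05],
       [ 3.13384807e-01, -9.49626222e-01,  2.29588622e-05],
       [-1.20688598e-05, -2.81595630e-05, -1.00000000e+00]]), 'ft_force': array([ 0.03081938, -0.67290091,  0.17572805]), 'wrist_torque': array([0.01277506, 0.01335371, 0.06108604]), 'gripper_force': 0.0, 'grip_width': 0.08498735108497003}
```

View pics/top0.png

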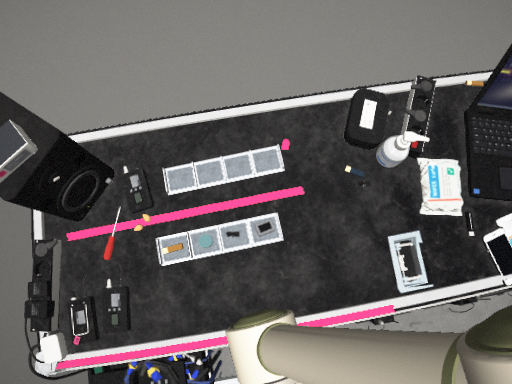

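View pics/scene0.png

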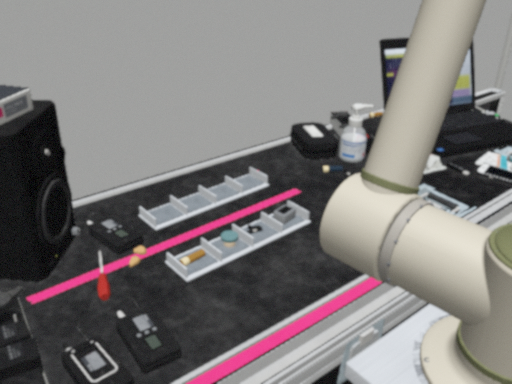

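The near rack is full, left to right cell (173,248), jar (207,242), clip (233,233), charger (263,226). The far rack at (223,171) is empty. I'll fit both rack poses and the objects.

```bash
cat > fit.py <<'E'
from h import *
from scipy.optimize import minimize
np.set_printoptions(precision=4,suppress=True)
def boxes(): 
    B=[((-.035,.035),(-.151,.151),(0,.005))]
    for i in range(5):
        y=-.148+.074*i;B.append(((-.035,.035),(y-.0015,y+.0015),(0,.025)))
    return B
def toW(p,P): 
    c,s=np.cos(p[2]),np.sin(p[2]);P=np.asarray(P,float);return np.c_[p[0]+c*P[:,0]-s*P[:,1],p[1]+s*P[:,0]+c*P[:,1],P[:,2]]
def sil(n,p):
    m=np.zeros((384*4,512*4),np.uint8)
    for b in boxes():
        C=toW(p,[(x,y,z) for x in b[0] for y in b[1] for z in b[2]])
        q=np.array([proj(n,c) for c in C])*4+1.5
        cv2.fillConvexPoly(m,cv2.convexHull(q.round().astype(np.int32)),255)
    return cv2.resize(m,(512,384),interpolation=cv2.INTER_AREA)/255.
if __name__=="__main__":
    for r,p0 in(("full_rack",(.477,.093,.06)),("empty_rack",(.647,.055,.06))):
        M={}
        for n in("top","scene"):
            cams.get_image(n);o=cams.outline_of(n,r);print(n,r,[round(x["p"],2) for x in o],o[0]["mask"].sum());M[n]=o[0]["mask"].astype(float)
        res=[]
        for ns in(["top"],["scene"],["top","scene"]):
            f=lambda e:sum(abs(sil(n,np.array(p0)+np.array(e)*[.01,.01,.05])-M[n]).sum() for n in ns)
            R=minimize(f,[0,0,0],method="Nelder-Mead",options=dict(initial_simplex=[[0,0,0],[1,0,0],[0,1,0],[0,0,1]],maxiter=90))
            print(r,ns,np.array(p0)+R.x*[.01,.01,.05],R.fun); P=np.array(p0)+R.x*[.01,.01,.05]
            if ns==["top"]: np.save(r+".npy",P)
    for n in("top","scene"):
        for q in("jar","charger","cell","mic_clip"):
            o=cams.outline_of(n,q)
            if not o: print(n,q,"none");continue
            m=o[0]["mask"];v,u=np.nonzero(m);h=dict(jar=.019,charger=.021,cell=.0155,mic_clip=.016)[q]
            W=np.array([onz(n,a,b,h)[:2] for a,b in zip(u,v)]);rc=cv2.minAreaRect((W*1000).astype(np.float32))
            print(n,q,round(o[0]["p"],2),len(u),"mean",W.mean(0),"rect",np.round(rc[0],1),np.round(rc[1],1),round(rc[2],1))
    ims=[]
    for n in("top",):
        im,_=cams.get_image(n);im=cv2.resize(im[:,:,::-1],None,fx=5,fy=5,interpolation=cv2.INTER_CUBIC)
        for r in("full_rack","empty_rack"):
            p=np.load(r+".npy")
            for b in boxes():
                for z in b[2]:
                    C=toW(p,[(b[0][i],b[1][j],z) for i,j in((0,0),(0,1),(1,1),(1,0))])
                    cv2.polylines(im,[((np.array([proj(n,c) for c in C])*5+2).round().astype(np.int32))],True,(0,0,255) if z else (0,255,0),1)
        cv2.imwrite("pics/fit.png",im[135*5:270*5,145*5:300*5][:600,:800])
E
python3 fit.py
```

```text
top full_rack [0.93] 971
scene full_rack [0.59] 1733Traceback (most recent call last):
  File "fit.py", line 26, in <module>
    R=minimize(f,[0,0,0],method="Nelder-Mead",options=dict(initial_simplex=[[0,0,0],[1,0,0],[0,1,0],[0,0,1]],maxiter=90))
    res = _minimize_neldermead(fun, x0, args, callback, bounds=bounds,
                               **options)
    fsim[j] = func(sim[j])
              ~~~~^^^^^^^^
    fx = function(np.copy(x), *(wrapper_args + args))
  File "fit.py", line 25, in <lambda>
    f=lambda e:sum(abs(sil(n,np.array(p0)+np.array(e)*[.01,.01,.05])-M[n]).sum() for n in ns)
               ~~~^^^^^^^^^^^^^^^^^^^^^^^^^^^^^^^^^^^^^^^^^^^^^^^^^^^^^^^^^^^^^^^^^^^^^^^^^^^
  File "fit.py", line 25, in <genexpr>
    f=lambda e:sum(abs(sil(n,np.array(p0)+np.array(e)*[.01,.01,.05])-M[n]).sum() for n in ns)
                       ~~~^^^^^^^^^^^^^^^^^^^^^^^^^^^^^^^^^^^^^^^^^^
  File "fit.py", line 15, in sil
    q=np.array([proj(n,c) for c in C])*4+1.5
                ~~~~^^^^^
  File "h.py", line 15, in proj
    c,f=K(n);V=np.array(c["view"]);p=V[:3,:3]@np.array(P)+V[:3,3]
        ~^^^
  File "h.py", line 4, in K
    c=cams.calibration(n);f=192/np.tan(np.radians(c["vertical_fov"])/2)
ValueError: time passes only in moves, steps and waits
```

```bash
python3 - <<'E'
s=open('h.py').read().replace("def K(n):","import functools\n@functools.cache\ndef K(n):")
open('h.py','w').write(s)
s=open('fit.py').read()
s=s.replace('M[n]=o[0]["mask"].astype(float)','M[n]=hull(o[0]["mask"])')
s=s.replace('if __name__','''def hull(m):
    m=m.astype(np.uint8);k,l,st,_=cv2.connectedComponentsWithStats(m,connectivity=8)
    for i in range(1,k):
        if st[i,4]<15: m[l==i]=0
    o=np.zeros((384,512),np.uint8);cv2.fillConvexPoly(o,cv2.convexHull(np.argwhere(m)[:,::-1].astype(np.int32)),1)
    return o.astype(float)
if __name__''',1)
s=s.replace("    return cv2.resize(m,","    m=m*0+cv2.fillConvexPoly(m*0,cv2.convexHull(np.argwhere(m)[:,::-1].astype(np.int32)),255)\n    return cv2.resize(m,")
open('fit.py','w').write(s)
E
time python3 fit.py
```

```text
top full_rack [0.84, 0.17] 1056
scene full_rack [0.92] 1588
full_rack ['top'] [0.4734 0.0937 0.0481] 162.69411764705882
full_rack ['scene'] [0.4731 0.0929 0.0641] 582.3333333333333
full_rack ['top', 'scene'] [0.4734 0.0934 0.0493] 758.5843137254901
top empty_rack [0.66] 3051
scene empty_rack [0.69] 2674
empty_rack ['top'] [0.6433 0.0582 0.0413] 369.321568627451
empty_rack ['scene'] [0.6434 0.0588 0.0627] 319.53725490196075
empty_rack ['top', 'scene'] [0.6416 0.0584 0.0613] 701.9058823529411
top jar 0.54 167 mean [0.473  0.1261] rect [473.6 126.4] [31.7 31.2] 80.4
top charger 0.49 223 mean [ 0.4823 -0.0201] rect [482.2 -19.8] [30.6 44. ] 12.0
top cell none
top mic_clip 0.51 1433 mean [0.4678 0.1025] rect [472.8  94.2] [ 73.5 305.6] 2.8
scene jar 0.52 254 mean [0.4753 0.1255] rect [475.9 125.8] [32.  56.5] 53.6
scene charger 0.75 320 mean [ 0.4798 -0.0146] rect [480.4 -15.1] [42.  73.9] 21.4
scene cell 0.78 168 mean [0.4696 0.2076] rect [470.1 207.1] [20.2 49. ] 5.9
scene mic_clip none
real	0m16.108s
user	0m13.383s
sys	0m2.064s
```

View pics/fit.png

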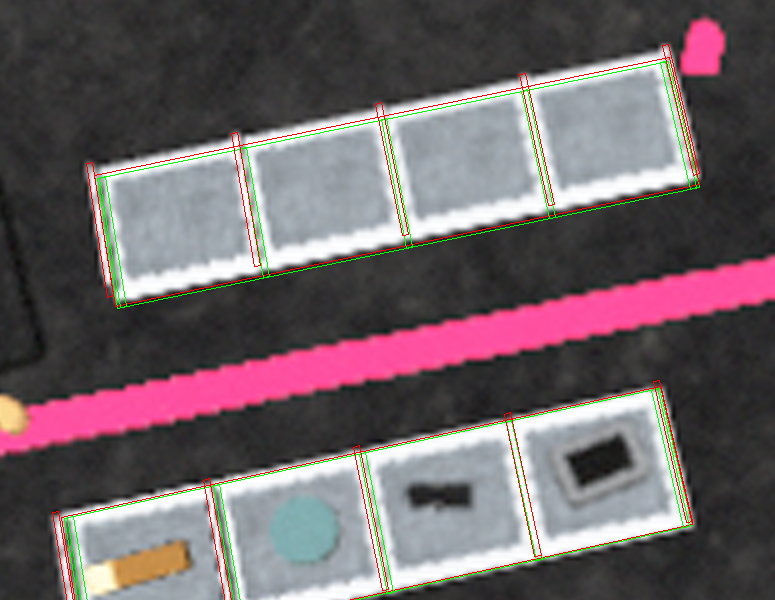

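```bash
cat > fit2.py <<'E'
from fit import *
im,_=cams.get_image("top");a=im.astype(int)
rk=((a.min(2)>90)).astype(np.uint8)
k,l,st,cen=cv2.connectedComponentsWithStats(cv2.morphologyEx(rk,cv2.MORPH_CLOSE,np.ones((9,9),np.uint8)))
for r,p0 in(("full_rack",(.4745,.0937,.05)),("empty_rack",(.645,.058,.055))):
    u,v=proj("top",[p0[0],p0[1],.005]).astype(int);M=hull(l==l[v,u])
    f=lambda e:abs(sil("top",np.array(p0)+np.array(e)*[.01,.01,.05])-M).sum()
    best=min((minimize(f,[0,0,0],method="Nelder-Mead",options=dict(initial_simplex=np.array([[0,0,0],[1,0,0],[0,1,0],[0,0,1]])*s,maxiter=90)) for s in(.3,-.3,1)),key=lambda R:R.fun)
    P=np.array(p0)+best.x*[.01,.01,.05];print(r,P,best.fun,M.sum());np.save(r+".npy",P)
big=cv2.resize(im[:,:,::-1],None,fx=8,fy=8,interpolation=cv2.INTER_CUBIC)
hsv=cv2.cvtColor(big,cv2.COLOR_BGR2HSV).astype(int)
p=np.load("full_rack.npy")
for i,y in enumerate((.111,.037,-.037,-.111)):
    C=toW(p,[(sx*.027,y+sy*.029,.008) for sx,sy in((-1,-1),(-1,1),(1,1),(1,-1))])
    m=np.zeros(big.shape[:2],np.uint8);cv2.fillConvexPoly(m,np.array([proj("top",c)*8+3.5 for c in C]).round().astype(np.int32),1)
    px=big[m>0];med=np.median(px,0);d=np.abs(big.astype(int)-med).max(2);o=((d>28)&(m>0)).astype(np.uint8)
    o=cv2.morphologyEx(o,cv2.MORPH_OPEN,np.ones((5,5),np.uint8));k,l,st,_=cv2.connectedComponentsWithStats(o)
    j=1+np.argmax(st[1:,4]);c=cv2.findContours((l==j).astype(np.uint8),0,2)[0][0][:,0]
    h=(.0155,.030,.016,.028)[i]
    W=np.array([onz("top",(u-3.5)/8,(v-3.5)/8,h)[:2] for u,v in c]);rc=cv2.minAreaRect((W*1000).astype(np.float32))
    print(i,"rect",np.round(rc[0],1),np.round(rc[1],1),round(rc[2],1),"baycentre",toW(p,[(0,y,0)])[0,:2])
    cv2.drawContours(big,[c],-1,(0,0,255),1)
for r in("full_rack","empty_rack"):
    p=np.load(r+".npy")
    C=toW(p,[(sx*.035,sy*.151,.005) for sx,sy in((-1,-1),(-1,1),(1,1),(1,-1))])
    cv2.polylines(big,[np.array([proj("top",c)*8+3.5 for c in C]).round().astype(np.int32)],True,(0,255,0),1)
cv2.imwrite("pics/fit2.png",cv2.resize(big[140*8:270*8,150*8:292*8],(655,600),interpolation=cv2.INTER_AREA))
e=np.load("empty_rack.npy");print("empty bays",toW(e,[(0,y,.0) for y in(.111,.037,-.037,-.111)]))
E
python3 fit2.py
```

```text
full_rack [0.4724 0.0927 0.0415] 106.16078431372549 3883.0
empty_rack [0.6447 0.0578 0.0426] 135.3607843137255 3519.0
0 rect [469.4 206.6] [18.  49.7] 7.4 baycentre [0.4678 0.2036]
1 rect [443.9 125.6] [ 3.8 56.7] 2.4 baycentre [0.4709 0.1297]
2 rect [478.9  60.7] [34.8 15. ] 81.1 baycentre [0.474  0.0558]
3 rect [481.2 -18.8] [20.1 32.2] 12.0 baycentre [ 0.477  -0.0182]
empty bays [[ 0.64    0.1687  0.    ]
 [ 0.6431  0.0948  0.    ]
 [ 0.6463  0.0209  0.    ]
 [ 0.6494 -0.0531  0.    ]]
```

View pics/fit2.png

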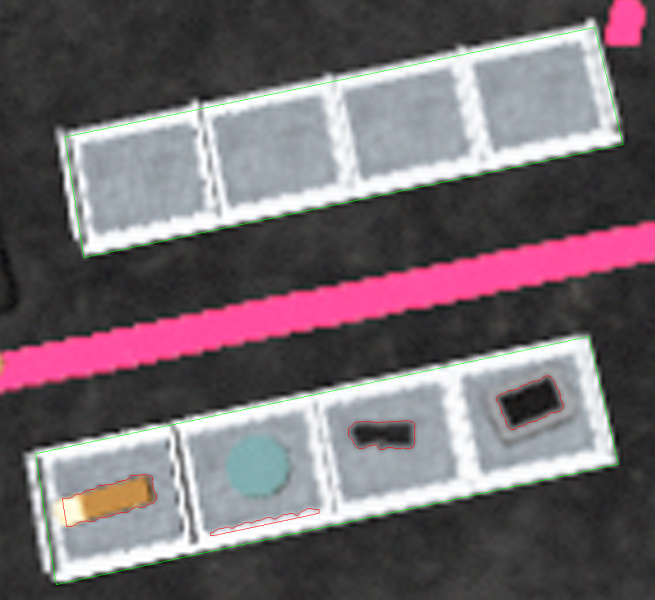

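Emit:
move_arm:
  jaw: [6,6,6,6,6,6,6,6,6,6,6,6]
  dp:
    - [0,0,0]
    - [0,0,0]
    - [0,0,0]
    - [0,0,0]
    - [0,0,0]
    - [0,0,0]
    - [0,0,0]
    - [0,0,0]
    - [0,0,0]
    - [0,0,0]
    - [0,0,0]
    - [0,0,0]
  turn:
    - [0,0,-0.12]
    - [0,0,-0.12]
    - [0,0,-0.12]
    - [0,0,-0.12]
    - [0,0,-0.12]
    - [0,0,-0.12]
    - [0,0,-0.12]
    - [0,0,-0.12]
    - [0,0,-0.12]
    - [0,0,-0.12]
    - [0,0,-0.12]
    - [0,0,-0.12]
  force: 30

```text
time_s: 2.8
position: [0.1724, -0.5223, 0.1929]
tool_rot: [[-0.193, 0.981, -0.0], [0.981, 0.193, -0.0], [-0.0, -0.0, -1.0]]
ft_force: [0.9, -0.1, 0.3]
grip_width: 0.0597
gripper_force: 0.0
```

```bash
cat > go.py <<'E'
# usage: go.py x y z yaw_of_tool_y(deg): offset to target in tool axes (cm) after turning, and turn (rad, tool z)
import sys,numpy as np
from rig import observe
x,y,z,a=map(float,sys.argv[1:5]);s=observe();R=np.array(s["tool_rot"]);p=s["position"]
cur=np.degrees(np.arctan2(R[1,1],R[0,1]));t=-np.radians((a-cur+180)%360-180)
D=np.array([x,y,z])-p
c,n=np.cos(np.radians(a)),np.sin(np.radians(a))
F=np.c_[[-n,c,0],[c,n,0],[0,0,-1]]
print("t",round(s["time_s"],2),"pos",np.round(p,4),"yaw",round(cur,2),"tilt",np.round(R[:2,2],4),"grip",round(s["grip_width"]*100,2),round(float(s["gripper_force"]),1),"F",np.round(s["ft_force"],1))
print("turn now",round(t,3),"dp now (tool axes, cm)",np.round(R.T@D*100,2),"dp after turn",np.round(F.T@D*100,2))
E
python3 go.py .4815 -.019 .12 12
```

```text
t 2.8 pos [ 0.1724 -0.5223  0.1929] yaw 11.11 tilt [-0. -0.] grip 5.97 0.0 F [ 0.9 -0.1  0.3]
turn now -0.016 dp now (tool axes, cm) [43.43 40.03  7.29] dp after turn [42.8  40.7   7.29]
```

Emit:
move_arm:
  jaw: [6,6,6,6,6,6,6,6,6,6,6,6]
  dp:
    - [2.7,2.5,0]
    - [2.7,2.5,0]
    - [2.7,2.5,0]
    - [2.7,2.5,0]
    - [2.7,2.5,0]
    - [2.7,2.5,0]
    - [2.7,2.5,0]
    - [2.7,2.5,0]
    - [2.7,2.5,0]
    - [2.7,2.5,0]
    - [2.7,2.5,0]
    - [2.7,2.5,0]
  turn:
    - [0,0,-0.016]
    - [0,0,0]
    - [0,0,0]
    - [0,0,0]
    - [0,0,0]
    - [0,0,0]
    - [0,0,0]
    - [0,0,0]
    - [0,0,0]
    - [0,0,0]
    - [0,0,0]
    - [0,0,0]

```text
time_s: 3.8
position: [0.4016, -0.1428, 0.1932]
tool_rot: [[-0.202, 0.979, 0.001], [0.979, 0.202, -0.0], [-0.0, 0.0, -1.0]]
ft_force: [0.3, -0.8, 0.7]
grip_width: 0.0602
gripper_force: 0.0
```

```bash
python3 go.py .4815 -.019 .06 12
```

```text
t 3.8 pos [ 0.4016 -0.1428  0.1932] yaw 11.68 tilt [ 0.0005 -0.0004] grip 6.02 0.0 F [ 0.3 -0.8  0.7]
turn now -0.006 dp now (tool axes, cm) [10.52 10.32 13.32] dp after turn [10.45 10.39 13.32]
```

Emit:
move_arm:
  jaw: [6,6,6,6,6,6,6,6,6]
  dp:
    - [2.6,2.6,0]
    - [2.6,2.6,0]
    - [2.6,2.6,0]
    - [2.6,2.6,0]
    - [0,0,3.3]
    - [0,0,3.3]
    - [0,0,3.3]
    - [0,0,3.3]
    - [0,0,0]
  turn:
    - [0,0,-0.006]
    - [0,0,0]
    - [0,0,0]
    - [0,0,0]
    - [0,0,0]
    - [0,0,0]
    - [0,0,0]
    - [0,0,0]
    - [0,0,0]

```text
time_s: 4.55
position: [0.4782, -0.0203, 0.0563]
tool_rot: [[-0.208, 0.978, -0.009], [0.978, 0.209, 0.003], [0.005, -0.009, -1.0]]
ft_force: [-1.5, -0.1, -0.3]
grip_width: 0.0599
gripper_force: 0.0
```

```bash
python3 go.py .4815 -.019 .011 12; python3 - <<'E'
from h import *
im,_=cams.get_image("scene");cv2.imwrite("pics/s1.png",cv2.resize(im[130:300,130:350,::-1],None,fx=3,fy=3,interpolation=cv2.INTER_CUBIC))
E
```

```text
t 4.55 pos [ 0.4782 -0.0203  0.0563] yaw 12.04 tilt [-0.0094  0.0028] grip 5.99 0.0 F [-1.5 -0.1 -0.3]
turn now 0.001 dp now (tool axes, cm) [0.04 0.39 4.53] dp after turn [0.06 0.35 4.53]
```

View pics/s1.png

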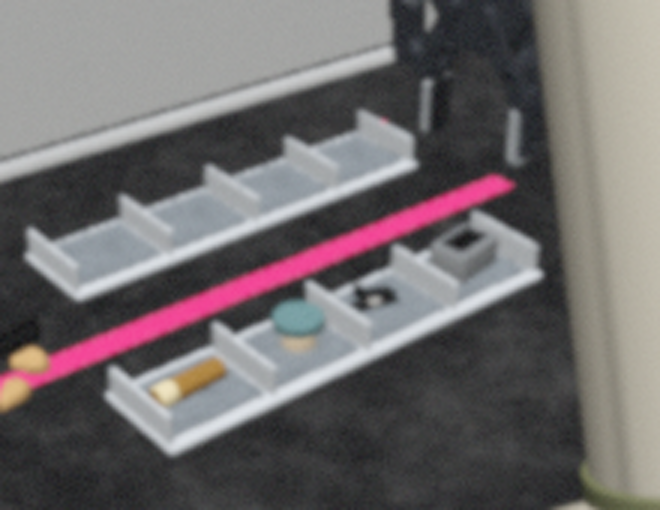

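```bash
python3 - <<'E'
from h import *
s=observe();print(s["time_s"],s["position"],s["q"],s["tool_rot"])
for n in("scene","top"):
    print(n,proj(n,s["position"]))
    im,_=cams.get_image(n);cv2.imwrite(f"pics/n_{n}.png",im[:,:,::-1])
i=np.vstack([cv2.imread("pics/n_scene.png"),cv2.imread("pics/n_top.png")]);cv2.imwrite("pics/s2.png",cv2.resize(i,(400,600),interpolation=cv2.INTER_AREA))
E
```

```text
4.6 [ 0.47981265 -0.0208213   0.05931582] [-1.66463811e+01  2.38095496e+01  9.65726441e+01  8.30718107e-05
  5.99447424e+01 -2.86789886e+01] [[-0.20846013  0.97801559 -0.00546659]
 [ 0.97802703  0.20847171  0.00163579]
 [ 0.00273946 -0.00500547 -0.99998372]]
scene [286.95932223 195.92867675]
top [265.72978072 225.43817882]
```

View pics/s2.png

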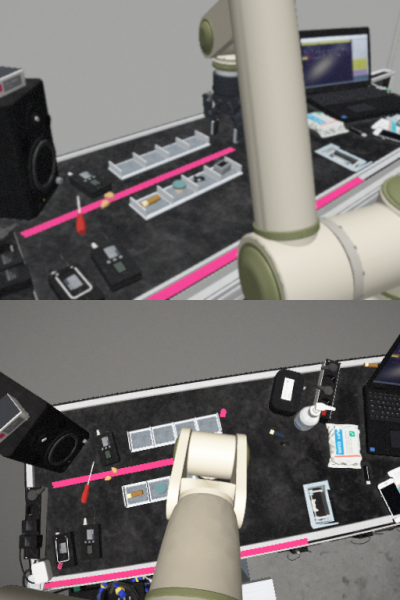

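```bash
python3 - <<'E'
from h import *
im,_=cams.get_image("scene");s=observe();print(s["position"],proj("scene",s["position"]))
cv2.imwrite("pics/s3.png",cv2.resize(im[130:270,220:360,::-1],None,fx=4,fy=4,interpolation=cv2.INTER_CUBIC))
E
```

```text
[ 0.48246253 -0.0216527   0.0628731 ] [286.47957977 193.72475235]
```

View pics/s3.png

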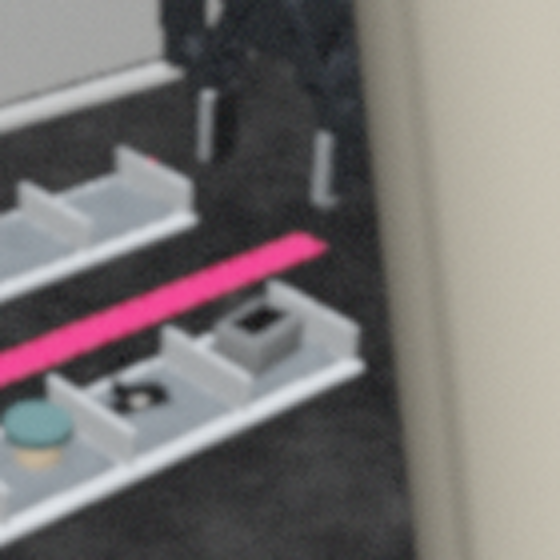

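```bash
python3 - <<'E'
from h import *
np.set_printoptions(precision=3,suppress=True)
im,d=cams.get_image("scene");s=observe();print(s["position"])
V=np.array(K("scene")[0]["view"])
pts=[]
for v in range(140,200):
    for u in range(260,312):
        if d[v,u]>0:
            o,r=ray("scene",u,v);P=o+r*d[v,u]
            if P[2]>.03 and abs(P[1]+.02)<.04 and abs(P[0]-.48)<.09: pts.append([u,v,*P])
pts=np.array(pts);print(len(pts));
for z in np.arange(.03,.2,.01):
    q=pts[(pts[:,4]>=z)&(pts[:,4]<z+.01)]
    if len(q):print(round(z,2),len(q),q[:,2].min(),q[:,2].max(),np.median(q[:,3]),q[:,0].min(),q[:,0].max(),q[:,1].max())
# charger, rack depth check
for u,v in((285,213),(250,228),(230,233)):
    o,r=ray("scene",u,v);print(u,v,o+r*d[v,u])
E
```

```text
[ 0.482 -0.022  0.063]
963
0.1 16 0.44480230318954256 0.5152230703167475 -0.019609400099688867 270.0 305.0 180.0
0.11 83 0.43973618642248463 0.5243336663175187 -0.016964415936927213 268.0 307.0 180.0
0.12 101 0.43824517603298124 0.525750607602534 -0.017408807588101594 268.0 308.0 176.0
0.13 114 0.43759777052666265 0.5258045016106045 -0.018397572574357146 268.0 309.0 171.0
0.14 89 0.4352142920757696 0.5293307922445858 -0.016680331355108602 266.0 309.0 166.0
0.15 165 0.42259925144839244 0.5385516331505762 -0.01647636824037313 260.0 311.0 163.0
0.16 148 0.42562807785557083 0.5400530815736764 -0.015345815854850675 260.0 310.0 159.0
0.17 175 0.42474880031014345 0.5118254835027709 -0.013581259511032173 270.0 310.0 153.0
0.18 68 0.4485017972114724 0.4823790336691009 -0.010931876365302906 285.0 308.0 146.0
0.19 4 0.45301012681722325 0.4571275819599869 -0.009197760022387536 294.0 297.0 140.0
285 213 [ 0.47  -0.009  0.029]
250 228 [0.479 0.072 0.019]
230 233 [0.476 0.122 0.029]
```

Emit:
move_arm:
  jaw: [6,6,6,6]
  dp:
    - [0,0,1.5]
    - [0,0,1.5]
    - [0,0,0]
    - [0,0,0]
  turn:
    - [0,0,0]
    - [0,0,0]
    - [0,0,0]
    - [0,0,0]

```text
time_s: 5.13
position: [0.4817, -0.0214, 0.032]
tool_rot: [[-0.208, 0.978, 0.001], [0.978, 0.208, -0.0], [-0.001, 0.001, -1.0]]
ft_force: [-0.1, -0.8, 0.3]
grip_width: 0.0599
gripper_force: 0.0
```

```bash
cat > tip.py <<'E'
from h import *
np.set_printoptions(precision=3,suppress=True)
import sys
im,d=cams.get_image("scene");s=observe();T=s["position"];print(s["time_s"],T,s["q"])
pts=[]
for v in range(60,230):
    for u in range(220,330):
        if d[v,u]>0:
            o,r=ray("scene",u,v);P=o+r*d[v,u]
            if P[2]>.035 and abs(P[1]-T[1])<.03 and abs(P[0]-T[0])<.07: pts.append(P)
pts=np.array(pts)
for z in np.arange(.03,.16,.01):
    q=pts[(pts[:,2]>=z)&(pts[:,2]<z+.01)]
    if len(q):print(round(z,2),len(q),q[:,0].min(),q[:,0].max(),np.median(q[:,1]))
cv2.imwrite("pics/"+sys.argv[1]+".png",cv2.resize(im[130:270,200:340,::-1],None,fx=4,fy=4,interpolation=cv2.INTER_CUBIC))
E
python3 tip.py t1
```

```text
5.1833 [ 0.482 -0.021  0.032] [-16.647  26.182  98.402   0.003  55.298 -28.678]
0.07 21 0.4437703303053629 0.5148867339228242 -0.018201186645968814
0.08 87 0.43815998679664353 0.5238119130245484 -0.01753325919092774
0.09 97 0.4379933656762704 0.523422983659499 -0.018403302647135966
0.1 99 0.4366069330842122 0.5248626263942113 -0.017747500261944937
0.11 91 0.4337253098397374 0.5321223883603885 -0.016464938811577512
0.12 152 0.4235099239886821 0.540116378909171 -0.016582375933835602
0.13 170 0.42627360863335734 0.5472012539183304 -0.013495902494709111
0.14 208 0.4444657189968741 0.542004560635968 -0.010598047011191714
0.15 198 0.4493310659497171 0.5449001251330206 -0.008591537423440487
```

View pics/t1.png

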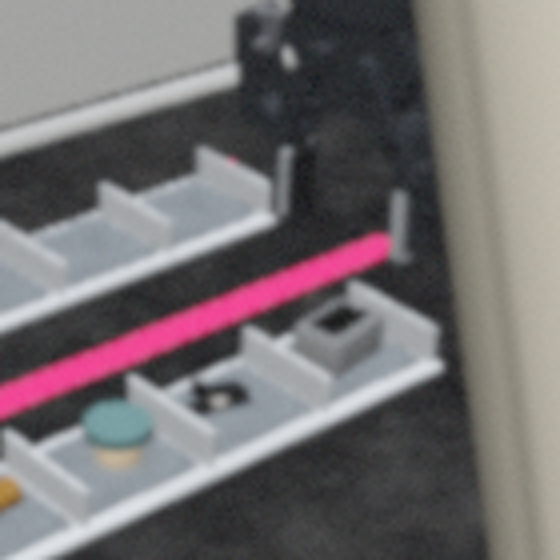

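The fingertips read about 4 cm higher in the depth image than the stated TCP does, while x and y agree. I'll descend in small steps and check with vision and force.

Emit:
move_arm:
  jaw: [6,6,6,6]
  dp:
    - [0,0,1.0]
    - [0,0,1.0]
    - [0,0,0]
    - [0,0,0]
  turn:
    - [0,0,0]
    - [0,0,0]
    - [0,0,0]
    - [0,0,0]

```text
time_s: 5.52
position: [0.4817, -0.0214, 0.0118]
tool_rot: [[-0.208, 0.978, 0.001], [0.978, 0.208, -0.0], [-0.0, 0.001, -1.0]]
ft_force: [-0.6, 0.1, -1.8]
grip_width: 0.0603
gripper_force: 0.0
```

```bash
python3 tip.py t2
```

```text
5.5667 [ 0.482 -0.021  0.012] [-16.645  28.082  99.637  -0.     52.192 -28.678]
0.05 24 0.4453521787720656 0.5161812362846545 -0.01737270458760909
0.06 78 0.4386756493602643 0.5236333325611071 -0.01769774240273836
0.07 94 0.4377029091745625 0.5230928533224652 -0.017594861609804613
0.08 95 0.43713261325295355 0.5219093765706384 -0.01789361254941535
0.09 82 0.4336231151442194 0.523604386891743 -0.016432858199342926
0.1 159 0.4232781852683954 0.5415096443570615 -0.01664563320373169
0.11 151 0.42798521414455 0.5461188680715179 -0.012504228532429273
0.12 206 0.444223684641517 0.5430258277540663 -0.010518820790017869
0.13 194 0.4478226186502295 0.5446267438437076 -0.008091394184548018
0.14 194 0.44300674808334567 0.5456115878299455 -0.006309794709470906
0.15 261 0.4406967890470695 0.544541838133453 -0.006042425224812797
```

View pics/t2.png

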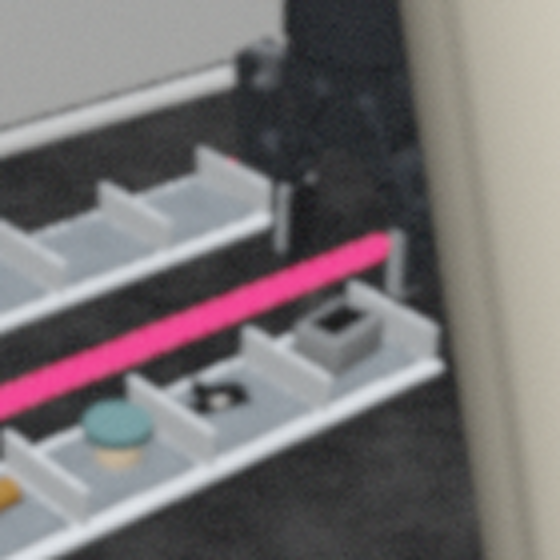

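Emit:
move_arm:
  jaw: [6,6,6,6,6]
  dp:
    - [0,0,0.7]
    - [0,0,0.7]
    - [0,0,0.6]
    - [0,0,0]
    - [0,0,0]
  turn:
    - [0,0,0]
    - [0,0,0]
    - [0,0,0]
    - [0,0,0]
    - [0,0,0]

```text
time_s: 5.98
position: [0.481, -0.0211, -0.0095]
tool_rot: [[-0.208, 0.978, -0.001], [0.978, 0.208, 0.0], [0.001, -0.001, -1.0]]
ft_force: [-0.1, 0.8, -0.2]
grip_width: 0.0601
gripper_force: 0.0
```

```bash
python3 tip.py t3 | head -4
```

```text
6.0333 [ 0.481 -0.021 -0.009] [-16.647  30.168 100.804  -0.002  49.055 -28.679]
0.03 29 0.4434296896193311 0.5140953397651256 -0.0173713250438865
0.04 81 0.4372680949225915 0.5228546990869907 -0.01680032702980816
0.05 100 0.4371162950842012 0.5227505525455189 -0.018173107673473354
```

Emit:
move_arm:
  jaw: [6,6,6,6,4.2,4.2,4.2,4.2]
  dp:
    - [0,0,0.5]
    - [0,0,0.5]
    - [0,0,0.4]
    - [0,0,0]
    - [0,0,0]
    - [0,0,0]
    - [0,0,0]
    - [0,0,0]
  turn:
    - [0,0,0]
    - [0,0,0]
    - [0,0,0]
    - [0,0,0]
    - [0,0,0]
    - [0,0,0]
    - [0,0,0]
    - [0,0,0]

```text
time_s: 6.7
position: [0.4814, -0.0213, -0.0229]
tool_rot: [[-0.209, 0.978, 0.0], [0.978, 0.209, -0.0], [-0.0, 0.0, -1.0]]
ft_force: [0.6, 0.3, 0.4]
grip_width: 0.0417
gripper_force: 0.0
```

```bash
sed -i 's/P\[2\]>.035/P[2]>.012/; s/arange(.03,/arange(.01,/' tip.py; python3 tip.py t4 | head -6
```

```text
6.75 [ 0.481 -0.021 -0.023] [-16.645  31.566 101.491  -0.     46.925 -28.679]
0.01 70 0.4534484116313077 0.5071922687401811 -0.0002248573743301452
0.02 276 0.4482058246928497 0.5141736826482632 -0.013653621379653924
0.03 100 0.4466936999878844 0.5161250052887829 -0.01588966199636871
0.04 88 0.4457644661191145 0.5157478315516688 -0.01808049983245341
0.05 79 0.4443414753230633 0.5140735392471856 -0.015142665335661554
```

View pics/t4.png

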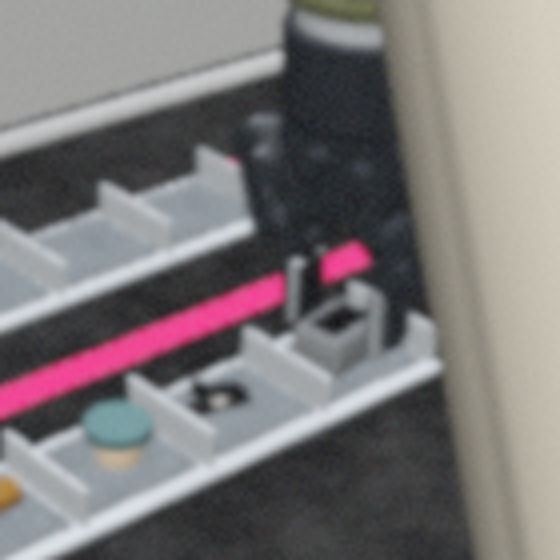

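Emit:
move_arm:
  jaw: [2.5,2.5,2.5,2.5,2.5,2.5,2.5]
  dp:
    - [0,0,0]
    - [0,0,0]
    - [0,0,0]
    - [0,0,0]
    - [0,0,0]
    - [0,0,-1.0]
    - [0,0,0]
  turn:
    - [0,0,0]
    - [0,0,0]
    - [0,0,0]
    - [0,0,0]
    - [0,0,0]
    - [0,0,0]
    - [0,0,0]
  force: 30

```text
time_s: 7.33
position: [0.4818, -0.0214, -0.0123]
tool_rot: [[-0.209, 0.978, 0.001], [0.978, 0.209, -0.0], [-0.001, 0.001, -1.0]]
ft_force: [-0.1, 1.0, -0.6]
grip_width: 0.0292
gripper_force: 29.8
```

```bash
cat > t.py <<'E'
from h import *
np.set_printoptions(precision=3,suppress=True)
im,d=cams.get_image("scene");s=observe();print(s["time_s"],s["position"],"grip",s["grip_width"],s["gripper_force"],s["ft_force"])
cv2.imwrite("pics/cur.png",cv2.resize(im[100:270,150:350,::-1],None,fx=3,fy=3,interpolation=cv2.INTER_CUBIC))
E
python3 t.py; python3 go.py .640 .169 .06 2.5
```

```text
7.3833 [ 0.482 -0.021 -0.013] grip 0.029023795457804882 29.768901765346527 [ 0.018  0.394 -0.433]
t 7.38 pos [ 0.4816 -0.0213 -0.0128] yaw 12.03 tilt [ 0.0011 -0.0003] grip 2.9 29.8 F [ 0.   0.4 -0.4]
turn now 0.166 dp now (tool axes, cm) [15.31 19.47 -7.27] dp after turn [18.32 16.66 -7.28]
```

Emit:
move_arm:
  jaw: [2.5,2.5,2.5,2.5,2.5,2.5,2.5,2.5,2.5,2.5,2.5,2.5]
  dp:
    - [0,0,-2.5]
    - [0,0,-2.5]
    - [0,0,-1.0]
    - [0,0,0]
    - [2.6,2.4,0]
    - [2.6,2.4,0]
    - [2.6,2.4,0]
    - [2.6,2.4,0]
    - [2.6,2.4,0]
    - [2.6,2.4,0]
    - [2.7,2.3,0]
    - [0,0,0]
  turn:
    - [0,0,0]
    - [0,0,0.083]
    - [0,0,0.083]
    - [0,0,0]
    - [0,0,0]
    - [0,0,0]
    - [0,0,0]
    - [0,0,0]
    - [0,0,0]
    - [0,0,0]
    - [0,0,0]
    - [0,0,0]

```text
time_s: 8.38
position: [0.642, 0.1734, 0.0444]
tool_rot: [[-0.05, 0.999, 0.0], [0.999, 0.05, 0.001], [0.001, 0.0, -1.0]]
ft_force: [-0.8, -0.1, -1.4]
grip_width: 0.0289
gripper_force: 30.1
```

```bash
python3 t.py; python3 go.py .640 .169 .01 2.5; sed -i 's/range(220,330)/range(140,330)/' tip.py; python3 tip.py t5|head -8
```

```text
8.4333 [0.64  0.171 0.044] grip 0.02931525304922459 30.142890214920044 [ 0.017 -0.708 -1.438]
t 8.43 pos [0.6403 0.1712 0.0442] yaw 2.84 tilt [-0.0018  0.0001] grip 2.93 30.1 F [ 0.  -0.7 -1.4]
turn now 0.006 dp now (tool axes, cm) [-0.22 -0.04  3.42] dp after turn [-0.22 -0.04  3.42]
8.4833 [0.639 0.17  0.044] [ 4.64  40.125 66.751 -0.01  73.288  1.903]
0.07 51 0.6230018405458944 0.649773299744892 0.18078817751016008
0.08 82 0.6165852507570972 0.6500053910434833 0.18835729659403405
0.09 183 0.6102588937984419 0.6594840504923658 0.18152271221662458
0.1 95 0.6094828831038104 0.6617440488747925 0.1750083418333898
0.11 104 0.6088392511591614 0.6662581461397838 0.17503024942392278
0.12 73 0.5995651601883976 0.684879454565511 0.17767589365097725
0.13 157 0.5901348128797854 0.6852595550485023 0.18007017909201783
```

View pics/cur.png

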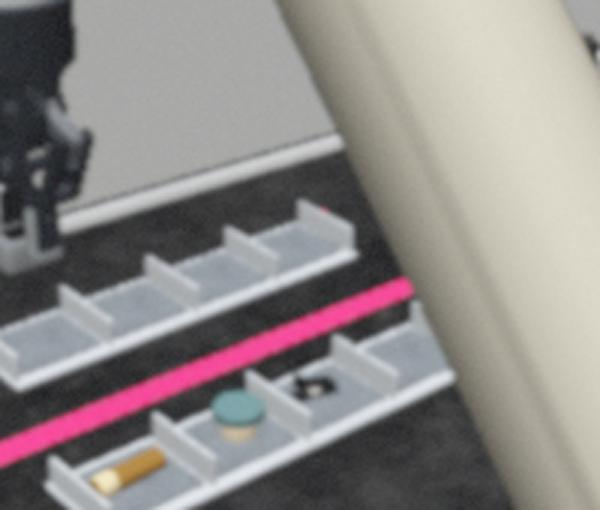

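Emit:
move_arm:
  jaw: [2.5,2.5,2.5,2.5,2.5,2.5,2.5,4.2,4.2,4.2,4.2,4.2]
  dp:
    - [-0.1,0.1,2.0]
    - [0,0,2.0]
    - [0,0,1.5]
    - [0,0,0.4]
    - [0,0,0.4]
    - [0,0,0.3]
    - [0,0,0]
    - [0,0,0]
    - [0,0,0]
    - [0,0,0]
    - [0,0,0]
    - [0,0,0]
  turn:
    - [0,0,0]
    - [0,0,0]
    - [0,0,0]
    - [0,0,0]
    - [0,0,0]
    - [0,0,0]
    - [0,0,0]
    - [0,0,0]
    - [0,0,0]
    - [0,0,0]
    - [0,0,0]
    - [0,0,0]

```text
time_s: 9.48
position: [0.6412, 0.168, -0.0188]
tool_rot: [[-0.044, 0.999, 0.001], [0.999, 0.044, 0.0], [0.0, 0.001, -1.0]]
ft_force: [-0.2, 0.4, 0.1]
grip_width: 0.0418
gripper_force: 0.0
```

```bash
python3 go.py .4789 .0607 .04 -9
```

```text
t 9.48 pos [ 0.6412  0.168  -0.0188] yaw 2.53 tilt [0.0005 0.    ] grip 4.18 0.0 F [-0.2  0.4  0.1]
turn now 0.201 dp now (tool axes, cm) [-10.01 -16.69  -5.89] dp after turn [-13.14 -14.35  -5.88]
```

Emit:
move_arm:
  jaw: [4.2,4.2,4.2,4.2,4.2,4.2,4.2,4.2,4.2,4.2,4.2]
  dp:
    - [0,0,-2.0]
    - [0,0,-2.0]
    - [0,0,-2.0]
    - [0,0,0]
    - [-2.6,-2.9,0]
    - [-2.6,-2.9,0]
    - [-2.6,-2.9,0]
    - [-2.6,-2.9,0]
    - [-2.7,-2.8,0]
    - [0,0,0]
    - [0,0,0]
  turn:
    - [0,0,0]
    - [0,0,0.1]
    - [0,0,0.1]
    - [0,0,0]
    - [0,0,0]
    - [0,0,0]
    - [0,0,0]
    - [0,0,0]
    - [0,0,0]
    - [0,0,0]
    - [0,0,0]

```text
time_s: 10.4
position: [0.4773, 0.0602, 0.0411]
tool_rot: [[0.156, 0.988, -0.001], [0.988, -0.156, 0.0], [-0.0, -0.001, -1.0]]
ft_force: [0.9, 0.7, -0.4]
grip_width: 0.0422
gripper_force: 0.0
```

```bash
python3 go.py .4789 .0607 -.0225 -9; python3 tip.py t6|head -8; python3 - <<'E'
from h import *
for z in(.008,.012,.016,.02,.024): print(z,proj("scene",[.459,-.024,z]))
V=np.array(K("scene")[0]["view"])
m=cams.outline_of("scene","charger");
for r in m[:2]:
    v,u=np.nonzero(r["mask"]);print(r["p"],len(u),u.mean(),v.mean(),onz("scene",u.mean(),v.mean(),.020))
E
```

```text
t 10.4 pos [0.4773 0.0602 0.0411] yaw -8.98 tilt [-0.0006  0.0001] grip 4.22 0.0 F [ 0.9  0.7 -0.4]
turn now 0.0 dp now (tool axes, cm) [0.07 0.16 6.36] dp after turn [0.07 0.16 6.36]
10.45 [0.479 0.061 0.041] [-6.876 25.416 97.76   0.006 56.773  2.064]
0.01 40 0.4733314173219881 0.4849798991642285 0.05909619042350733
0.02 18 0.4747817656664361 0.4859223471483752 0.07365102043628546
0.08 67 0.4451209571590585 0.5076215710254739 0.06339654862929578
0.09 113 0.4420072738771566 0.5067434644673039 0.06512888839712394
0.1 114 0.4420015919491545 0.5059308499287911 0.06560142491969695
0.11 119 0.44103742782956173 0.5090009898405727 0.06486775313540716
0.12 91 0.4271150455747101 0.5263077854336367 0.06760662954956764
0.008 [293.63551971 221.78359115]
0.012 [293.75741995 220.09586264]
0.016 [293.87972548 218.40149772]
0.02 [294.00243765 216.70046582]
0.024 [294.12555781 214.9927363 ]
0.79 329 163.07598784194528 209.57142857142858 [0.63802603 0.17242393 0.02      ]
0.7 109 253.41284403669724 228.8440366972477 [0.47238468 0.06921453 0.02      ]
```

Emit:
move_arm:
  jaw: [1.3,1.3,1.3,1.3,1.3]
  dp:
    - [0,0,0]
    - [0,0,0]
    - [0,0,0]
    - [0,0,0]
    - [0,0,0]
  turn:
    - [0,0,0]
    - [0,0,0]
    - [0,0,0]
    - [0,0,0]
    - [0,0,0]

```text
time_s: 10.92
position: [0.4786, 0.0611, 0.0408]
tool_rot: [[0.155, 0.988, -0.0], [0.988, -0.155, 0.0], [0.0, -0.0, -1.0]]
ft_force: [-0.9, -0.1, 0.0]
grip_width: 0.013
gripper_force: 0.0
```

```bash
sed -i 's/^pts=np.array(pts)/pts=np.array(pts);zz=np.sort(pts[pts[:,2]>.05][:,2]);print("tip percentiles",zz[[0,5,10,20,30]])/' tip.py; python3 tip.py t7|head -8
```

```text
10.9667 [0.479 0.061 0.041] [-6.824 25.456 97.755 -0.    56.791  2.095]
tip percentiles [0.079 0.08  0.081 0.083 0.085]
0.01 43 0.4723249186989798 0.4857347462577812 0.06062783999437227
0.02 16 0.4748689462704679 0.48653435865039324 0.0748268194970858
0.07 3 0.4674364285709917 0.4688790398116511 0.06800143692114535
0.08 60 0.4589987627609046 0.49439096964213874 0.06949021842830089
0.09 76 0.45679042680240917 0.4936386109999364 0.07024488254044531
0.1 88 0.4569367825761646 0.49530628207055366 0.06941770603721714
```

Emit:
move_arm:
  jaw: [3.4,3.4,3.4,3.4,3.4,3.4,1.0,1.0,1.0,1.0,1.0,1.0]
  dp:
    - [0,0,0]
    - [0,0,1.8]
    - [0,0,1.8]
    - [0,0,1.6]
    - [0,0,1.0]
    - [0,0,0.5]
    - [0,0,0]
    - [0,0,0]
    - [0,0,0]
    - [0,0,0]
    - [0,0,0]
    - [0,0,-1.0]
  turn:
    - [0,0,0]
    - [0,0,0]
    - [0,0,0]
    - [0,0,0]
    - [0,0,0]
    - [0,0,0]
    - [0,0,0]
    - [0,0,0]
    - [0,0,0]
    - [0,0,0]
    - [0,0,0]
    - [0,0,0]

```text
time_s: 11.97
position: [0.4778, 0.061, -0.0167]
tool_rot: [[0.155, 0.988, -0.002], [0.988, -0.155, 0.0], [-0.0, -0.002, -1.0]]
ft_force: [-0.3, 0.3, -0.8]
grip_width: 0.0103
gripper_force: 21.9
```

```bash
python3 go.py .6431 .0948 .044 2.5
```

```text
t 11.97 pos [ 0.4778  0.061  -0.0167] yaw -8.94 tilt [-0.002   0.0002] grip 1.03 21.9 F [-0.3  0.3 -0.8]
turn now -0.2 dp now (tool axes, cm) [ 5.91 15.79 -6.1 ] dp after turn [ 2.66 16.66 -6.07]
```

Emit:
move_arm:
  jaw: [0.5,0.5,0.5,0.5,0.5,0.5,0.5,0.5,0.5,0.5,0.5]
  dp:
    - [0,0,0]
    - [0,0,-2.0]
    - [0,0,-2.0]
    - [0,0,-2.0]
    - [0,0,0]
    - [0.5,3.3,0]
    - [0.5,3.3,0]
    - [0.5,3.3,0]
    - [0.5,3.3,0]
    - [0.6,3.4,0]
    - [0,0,0]
  turn:
    - [0,0,0]
    - [0,0,-0.1]
    - [0,0,-0.1]
    - [0,0,0]
    - [0,0,0]
    - [0,0,0]
    - [0,0,0]
    - [0,0,0]
    - [0,0,0]
    - [0,0,0]
    - [0,0,0]

```text
time_s: 12.88
position: [0.6477, 0.0949, 0.0425]
tool_rot: [[-0.044, 0.999, 0.003], [0.999, 0.044, 0.0], [0.0, 0.003, -1.0]]
ft_force: [-1.1, 0.3, -0.1]
grip_width: 0.01
gripper_force: 29.4
```

```bash
python3 t.py;python3 go.py .6431 .0948 -.025 2.5
```

```text
12.9333 [0.645 0.095 0.042] grip 0.009758429659079507 29.406129866838455 [-0.482 -0.344 -0.023]
t 12.93 pos [0.6449 0.0946 0.0422] yaw 2.53 tilt [0.0003 0.    ] grip 0.98 29.4 F [-0.5 -0.3 -0. ]
turn now 0.001 dp now (tool axes, cm) [ 0.03 -0.18  6.72] dp after turn [ 0.03 -0.18  6.72]
```

View pics/cur.png

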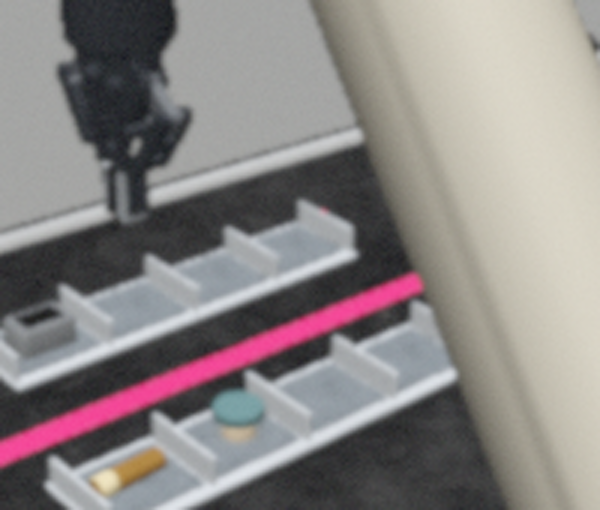

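Emit:
move_arm:
  jaw: [0.5,0.5,0.5,0.5,0.5,0.5,0.5,2.4,2.4,2.4,2.4,2.4]
  dp:
    - [0,0,2.0]
    - [0,0,2.0]
    - [0,0,1.5]
    - [0,0,0.5]
    - [0,0,0.4]
    - [0,0,0.4]
    - [0,0,0]
    - [0,0,0]
    - [0,0,0]
    - [0,0,0]
    - [0,0,-2.0]
    - [0,0,-3.0]
  turn:
    - [0,0,0]
    - [0,0,0]
    - [0,0,0]
    - [0,0,0]
    - [0,0,0]
    - [0,0,0]
    - [0,0,0]
    - [0,0,0]
    - [0,0,0]
    - [0,0,0]
    - [0,0,0]
    - [0,0,0]

```text
time_s: 13.93
position: [0.6415, 0.0942, 0.0242]
tool_rot: [[-0.044, 0.999, -0.005], [0.999, 0.044, 0.0], [0.0, -0.005, -1.0]]
ft_force: [-0.0, -0.4, 0.0]
grip_width: 0.0242
gripper_force: 0.0
```

```bash
python3 go.py .4725 .125 .04 2.5
```

```text
t 13.93 pos [0.6415 0.0942 0.0242] yaw 2.52 tilt [-0.0055  0.0001] grip 2.42 0.0 F [-0.  -0.4  0. ]
turn now 0.0 dp now (tool axes, cm) [  3.82 -16.76  -1.49] dp after turn [  3.81 -16.75  -1.58]
```

Emit:
move_arm:
  jaw: [5.5,5.5,5.5,5.5,5.5,5.5,5.5,5.5,5.5]
  dp:
    - [0,0,-2.0]
    - [0,0,0]
    - [0.8,-3.3,0]
    - [0.8,-3.4,0]
    - [0.8,-3.4,0]
    - [0.7,-3.4,0]
    - [0.7,-3.3,0]
    - [0,0,0]
    - [0,0,0]
  turn:
    - [0,0,0]
    - [0,0,0]
    - [0,0,0]
    - [0,0,0]
    - [0,0,0]
    - [0,0,0]
    - [0,0,0]
    - [0,0,0]
    - [0,0,0]

```text
time_s: 14.68
position: [0.4726, 0.1251, 0.0462]
tool_rot: [[-0.045, 0.999, -0.0], [0.999, 0.045, 0.0], [0.0, -0.0, -1.0]]
ft_force: [0.6, 0.8, 0.2]
grip_width: 0.0549
gripper_force: 0.0
```

```bash
python3 go.py .4725 .125 -.0235 2.5; python3 - <<'E'
from h import *
cams.get_image("scene")
for q,h in(("mic_clip",.016),("jar",.022),("cell",.0155),("charger",.02)):
    for r in cams.outline_of("scene",q)[:2]:
        v,u=np.nonzero(r["mask"]);print(q,round(r["p"],2),len(u),onz("scene",u.mean(),v.mean(),h).round(4))
E
```

```text
t 14.68 pos [0.4726 0.1251 0.0462] yaw 2.56 tilt [-0.0002  0.    ] grip 5.49 0.0 F [0.6 0.8 0.2]
turn now 0.001 dp now (tool axes, cm) [-0.01 -0.01  6.97] dp after turn [-0.01 -0.01  6.97]
mic_clip 0.42 85 [0.6407 0.0978 0.016 ]
mic_clip 0.16 378 [ 0.4675 -0.0133  0.016 ]
jar 0.51 270 [0.4701 0.1303 0.022 ]
cell 0.65 173 [0.4692 0.2115 0.0155]
charger 0.64 357 [0.6374 0.1739 0.02  ]
```

Emit:
move_arm:
  jaw: [5.5,5.5,5.5,5.5,5.5,5.5,2.8,2.8,2.8,2.8,2.8,2.8]
  dp:
    - [0,0,1.8]
    - [0,0,1.8]
    - [0,0,1.6]
    - [0,0,1.0]
    - [0,0,0.7]
    - [0,0,0]
    - [0,0,0]
    - [0,0,0]
    - [0,0,0]
    - [0,0,0]
    - [0,0,0]
    - [0,0,-1.0]
  turn:
    - [0,0,0]
    - [0,0,0]
    - [0,0,0]
    - [0,0,0]
    - [0,0,0]
    - [0,0,0]
    - [0,0,0]
    - [0,0,0]
    - [0,0,0]
    - [0,0,0]
    - [0,0,0]
    - [0,0,0]

```text
time_s: 15.93
position: [0.473, 0.1248, -0.0137]
tool_rot: [[-0.044, 0.999, -0.002], [0.999, 0.044, 0.0], [0.0, -0.002, -1.0]]
ft_force: [0.2, 0.3, -0.4]
grip_width: 0.0304
gripper_force: 29.9
```

```bash
python3 go.py .6463 .0209 .044 2.5
```

```text
t 15.93 pos [ 0.473   0.1248 -0.0137] yaw 2.52 tilt [-0.0019  0.    ] grip 3.04 29.9 F [ 0.2  0.3 -0.4]
turn now 0.0 dp now (tool axes, cm) [-11.14  16.85  -5.81] dp after turn [-11.13  16.86  -5.77]
```

Emit:
move_arm:
  jaw: [2.5,2.5,2.5,2.5,2.5]
  dp:
    - [0,0,-1.5]
    - [0,0,-2.0]
    - [0,0,-2.0]
    - [0,0,-0.5]
    - [0,0,0]
  turn:
    - [0,0,0]
    - [0,0,0]
    - [0,0,0]
    - [0,0,0]
    - [0,0,0]

```text
time_s: 16.35
position: [0.4743, 0.1249, 0.048]
tool_rot: [[-0.044, 0.999, 0.003], [0.999, 0.044, 0.0], [-0.0, 0.003, -1.0]]
ft_force: [-0.2, 0.9, -0.7]
grip_width: 0.0306
gripper_force: 29.9
```

```bash
python3 - <<'E'
from h import *
im,d=cams.get_image("scene");s=observe();print(s["position"],s["grip_width"],s["gripper_force"])
cv2.imwrite("pics/jar.png",cv2.resize(im[110:290,130:340,::-1],None,fx=3,fy=3,interpolation=cv2.INTER_CUBIC))
for r in cams.outline_of("scene","jar")[:2]:
    v,u=np.nonzero(r["mask"]);P=[]
    for a,b in zip(u,v):
        if d[b,a]>0: o,t=ray("scene",a,b);P.append(o+t*d[b,a])
    P=np.array(P);print(round(r["p"],2),len(u),np.percentile(P,[2,50,98],axis=0).round(4))
E
```

```text
[0.47362518 0.12480946 0.0468855 ] 0.030239908507013073 29.941133422544226
0.48 209 [[0.4579 0.115  0.0782]
 [0.4704 0.1366 0.0972]
 [0.4927 0.1439 0.1102]]
```

View pics/jar.png

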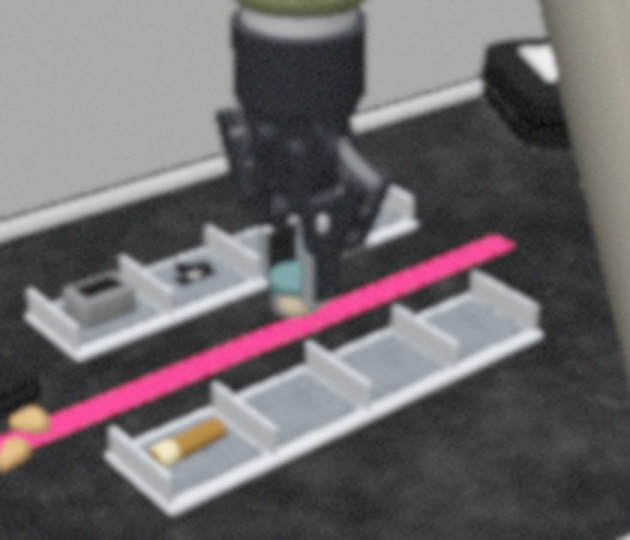

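Emit:
move_arm:
  jaw: [2.5,2.5,2.5,2.5,2.5,2.5,2.5]
  dp:
    - [-2.2,3.3,0]
    - [-2.2,3.3,0]
    - [-2.3,3.4,0]
    - [-2.3,3.4,0]
    - [-2.3,3.4,0]
    - [0,0,0]
    - [0,0,0]
  turn:
    - [0,0,0]
    - [0,0,0]
    - [0,0,0]
    - [0,0,0]
    - [0,0,0]
    - [0,0,0]
    - [0,0,0]

```text
time_s: 17.03
position: [0.6467, 0.018, 0.0443]
tool_rot: [[-0.042, 0.999, -0.003], [0.999, 0.042, 0.0], [0.001, -0.003, -1.0]]
ft_force: [-0.9, 0.4, -0.9]
grip_width: 0.0308
gripper_force: 30.0
```

```bash
python3 go.py .6463 .0195 -.023 2.5
```

```text
t 17.03 pos [0.6467 0.018  0.0443] yaw 2.41 tilt [-0.0029  0.0005] grip 3.08 30.0 F [-0.9  0.4 -0.9]
turn now -0.002 dp now (tool axes, cm) [ 0.14 -0.02  6.73] dp after turn [ 0.15 -0.04  6.73]
```

Emit:
move_arm:
  jaw: [2.5,2.5,2.5,2.5,2.5,2.5,2.5,2.5,4.8,4.8,4.8,4.8]
  dp:
    - [0.1,0,2.0]
    - [0,0,2.0]
    - [0,0,1.4]
    - [0,0,0.5]
    - [0,0,0.4]
    - [0,0,0.4]
    - [0,0,0]
    - [0,0,0]
    - [0,0,0]
    - [0,0,0]
    - [0,0,0]
    - [0,0,0]
  turn:
    - [0,0,0]
    - [0,0,0]
    - [0,0,0]
    - [0,0,0]
    - [0,0,0]
    - [0,0,0]
    - [0,0,0]
    - [0,0,0]
    - [0,0,0]
    - [0,0,0]
    - [0,0,0]
    - [0,0,0]

```text
time_s: 18.03
position: [0.6466, 0.0202, -0.0198]
tool_rot: [[-0.044, 0.999, 0.001], [0.999, 0.044, -0.0], [-0.0, 0.001, -1.0]]
ft_force: [0.2, -0.2, -0.4]
grip_width: 0.048
gripper_force: 0.0
```

```bash
python3 go.py .4695 .2085 .042 7.4
```

```text
t 18.03 pos [ 0.6466  0.0202 -0.0198] yaw 2.52 tilt [ 0.0005 -0.0001] grip 4.8 0.0 F [ 0.2 -0.2 -0.4]
turn now -0.085 dp now (tool axes, cm) [ 19.59 -16.86  -6.19] dp after turn [ 20.95 -15.13  -6.18]
```

Emit:
move_arm:
  jaw: [4.8,4.8,3.8,3.8,3.8,3.8,3.8,3.8,3.8,3.8,3.8,3.8]
  dp:
    - [0,0,-2.2]
    - [0,0,-2.0]
    - [0,0,-2.0]
    - [0,0,0]
    - [3.0,-2.1,0]
    - [3.0,-2.1,0]
    - [3.0,-2.2,0]
    - [3.0,-2.2,0]
    - [3.0,-2.2,0]
    - [3.0,-2.2,0]
    - [2.9,-2.1,0]
    - [0,0,0]
  turn:
    - [0,0,0]
    - [0,0,0]
    - [0,0,-0.085]
    - [0,0,0]
    - [0,0,0]
    - [0,0,0]
    - [0,0,0]
    - [0,0,0]
    - [0,0,0]
    - [0,0,0]
    - [0,0,0]
    - [0,0,0]

```text
time_s: 19.03
position: [0.4648, 0.2115, 0.0415]
tool_rot: [[-0.132, 0.991, -0.004], [0.991, 0.132, 0.0], [0.001, -0.004, -1.0]]
ft_force: [0.5, 0.5, 0.1]
grip_width: 0.0377
gripper_force: 0.0
```

```bash
python3 go.py .4695 .2085 -.0255 7.4;  python3 - <<'E'
from h import *
im,d=cams.get_image("scene")
for q in("jar","cell"):
  for r in cams.outline_of("scene",q)[:2]:
    v,u=np.nonzero(r["mask"]);P=[]
    for a,b in zip(u,v):
        if d[b,a]>0: o,t=ray("scene",a,b);P.append(o+t*d[b,a])
    P=np.array(P);print(q,round(r["p"],2),len(u),np.percentile(P,[2,50,98],axis=0).round(4).tolist())
E
```

```text
t 19.03 pos [0.4648 0.2115 0.0415] yaw 7.58 tilt [-0.0036  0.0003] grip 3.77 0.0 F [0.5 0.5 0.1]
turn now 0.003 dp now (tool axes, cm) [-0.36  0.45  6.7 ] dp after turn [-0.35  0.42  6.7 ]
jar 0.49 95 [[0.4033, 0.0111, 0.011], [0.6351, 0.0212, 0.0294], [0.6582, 0.1915, 0.1787]]
cell 0.67 230 [[0.4585, 0.1862, 0.0074], [0.4653, 0.2105, 0.0194], [0.4899, 0.2339, 0.0244]]
```

```bash
python3 go.py .4695 .2095 -.0255 7.4
```

```text
t 19.18 pos [0.47   0.2082 0.0418] yaw 7.4 tilt [ 0.0004 -0.0001] grip 3.8 0.0 F [0.3 0.2 0.2]
turn now -0.0 dp now (tool axes, cm) [ 0.14 -0.04  6.73] dp after turn [ 0.14 -0.04  6.73]
```

Emit:
move_arm:
  jaw: [3.8,3.8,3.8,3.8,3.8,3.8,1.0,1.0,1.0,1.0,1.0,1.0]
  dp:
    - [0.1,0,1.8]
    - [0,0,1.8]
    - [0,0,1.6]
    - [0,0,1.0]
    - [0,0,0.5]
    - [0,0,0]
    - [0,0,0]
    - [0,0,0]
    - [0,0,0]
    - [0,0,0]
    - [0,0,0]
    - [0,0,-1.0]
  turn:
    - [0,0,0]
    - [0,0,0]
    - [0,0,0]
    - [0,0,0]
    - [0,0,0]
    - [0,0,0]
    - [0,0,0]
    - [0,0,0]
    - [0,0,0]
    - [0,0,0]
    - [0,0,0]
    - [0,0,0]

```text
time_s: 20.18
position: [0.4689, 0.2089, -0.0157]
tool_rot: [[-0.129, 0.992, -0.002], [0.992, 0.129, -0.0], [-0.0, -0.002, -1.0]]
ft_force: [0.1, -0.7, 0.9]
grip_width: 0.0118
gripper_force: 31.0
```

```bash
python3 go.py .6494 -.0535 .044 2.5
```

```text
t 20.18 pos [ 0.4689  0.2089 -0.0157] yaw 7.38 tilt [-0.0022 -0.0004] grip 1.18 31.0 F [ 0.1 -0.7  0.9]
turn now 0.085 dp now (tool axes, cm) [-28.35  14.51  -6.  ] dp after turn [-27.01  16.89  -5.97]
```

Emit:
move_arm:
  jaw: [0.8,0.8,0.8,0.8,0.8,0.8,0.8,0.8,0.8,0.8,0.8,0.8]
  dp:
    - [0,0,-2.0]
    - [0,0,-2.0]
    - [0,0,-2.0]
    - [0,0,0]
    - [-2.7,1.7,0]
    - [-2.7,1.7,0]
    - [-2.7,1.7,0]
    - [-2.7,1.7,0]
    - [-2.7,1.7,0]
    - [-2.7,1.7,0]
    - [-2.7,1.7,0]
    - [-2.7,1.7,0]
  turn:
    - [0,0,0]
    - [0,0,0]
    - [0,0,0.085]
    - [0,0,0]
    - [0,0,0]
    - [0,0,0]
    - [0,0,0]
    - [0,0,0]
    - [0,0,0]
    - [0,0,0]
    - [0,0,0]
    - [0,0,0]

```text
time_s: 21.18
position: [0.6153, -0.002, 0.0447]
tool_rot: [[-0.045, 0.999, -0.001], [0.999, 0.045, 0.0], [0.0, -0.001, -1.0]]
ft_force: [-0.6, 0.5, -0.3]
grip_width: 0.0117
gripper_force: 31.0
```

Emit:
move_arm:
  jaw: [0.8,0.8,0.8,0.8,0.8]
  dp:
    - [-2.7,1.6,0]
    - [-2.7,1.6,0]
    - [0,0,0]
    - [0,0,0]
    - [0,0,0]
  turn:
    - [0,0,0]
    - [0,0,0]
    - [0,0,0]
    - [0,0,0]
    - [0,0,0]

```text
time_s: 21.6
position: [0.6486, -0.0526, 0.0445]
tool_rot: [[-0.045, 0.999, -0.001], [0.999, 0.045, 0.001], [0.001, -0.001, -1.0]]
ft_force: [-1.2, 0.8, 0.7]
grip_width: 0.0118
gripper_force: 31.0
```

```bash
python3 go.py .6494 -.0535 -.0255 2.5;  python3 - <<'E'
from h import *
im,d=cams.get_image("scene")
for q in("cell",):
  for r in cams.outline_of("scene",q)[:2]:
    v,u=np.nonzero(r["mask"]);P=[]
    for a,b in zip(u,v):
        if d[b,a]>0: o,t=ray("scene",a,b);P.append(o+t*d[b,a])
    P=np.array(P);print(q,round(r["p"],2),len(u),np.percentile(P,[2,50,98],axis=0).round(4).tolist())
E
```

```text
t 21.6 pos [ 0.6486 -0.0526  0.0445] yaw 2.56 tilt [-0.0014  0.0006] grip 1.18 31.0 F [-1.2  0.8  0.7]
turn now 0.001 dp now (tool axes, cm) [-0.1   0.08  7.  ] dp after turn [-0.09  0.07  7.  ]
cell 0.44 39 [[0.6396, -0.0399, 0.0801], [0.643, -0.0308, 0.087], [0.6491, -0.0239, 0.0921]]
```

Emit:
move_arm:
  jaw: [0.8,0.8,0.8,0.8,0.8,0.8,0.8,0.8,3.0,3.0,3.0,3.0]
  dp:
    - [-0.1,0,2.2]
    - [0,0,2.0]
    - [0,0,1.5]
    - [0,0,0.5]
    - [0,0,0.4]
    - [0,0,0.3]
    - [0,0,0]
    - [0,0,0]
    - [0,0,0]
    - [0,0,0]
    - [0,0,0]
    - [0,0,0]
  turn:
    - [0,0,0]
    - [0,0,0]
    - [0,0,0]
    - [0,0,0]
    - [0,0,0]
    - [0,0,0]
    - [0,0,0]
    - [0,0,0]
    - [0,0,0]
    - [0,0,0]
    - [0,0,0]
    - [0,0,0]

```text
time_s: 22.7
position: [0.6495, -0.0543, -0.0238]
tool_rot: [[-0.044, 0.999, 0.0], [0.999, 0.044, -0.0], [-0.0, 0.0, -1.0]]
ft_force: [-0.3, 0.4, 0.5]
grip_width: 0.0295
gripper_force: 0.0
```

Emit:
move_arm:
  jaw: [3.0,3.0,3.0,3.0,3.0,3.0,3.0,3.0,3.0,3.0,3.0,3.0]
  dp:
    - [0,0,-2.0]
    - [0,0,-3.0]
    - [0,0,-3.0]
    - [0,0,-3.0]
    - [-3.0,-2.5,-1.0]
    - [-3.0,-2.5,0]
    - [-3.0,-2.5,0]
    - [-3.0,-2.5,0]
    - [-3.0,-2.5,0]
    - [-3.0,-2.5,0]
    - [-3.0,-2.5,0]
    - [-3.0,-2.5,0]
  turn:
    - [0,0,0]
    - [0,0,0]
    - [0,0,0]
    - [0,0,0]
    - [0,0,0]
    - [0,0,0]
    - [0,0,0]
    - [0,0,0]
    - [0,0,0]
    - [0,0,0]
    - [0,0,0]
    - [0,0,0]

```text
time_s: 23.7
position: [0.4588, -0.3041, 0.0962]
tool_rot: [[-0.044, 0.999, 0.0], [0.999, 0.044, -0.0], [-0.0, 0.0, -1.0]]
ft_force: [0.3, -0.2, -0.1]
grip_width: 0.0301
gripper_force: 0.0
```

Emit:
move_arm:
  jaw: [3.0,3.0,3.0,3.0,3.0,3.0]
  dp:
    - [-3.5,0,0]
    - [-3.5,0,0]
    - [-3.0,0,0]
    - [-2.0,0,0]
    - [0,0,0]
    - [0,0,0]
  turn:
    - [0,0,0]
    - [0,0,0]
    - [0,0,0]
    - [0,0,0]
    - [0,0,0]
    - [0,0,0]

```text
time_s: 24.2
position: [0.4651, -0.4231, 0.0955]
tool_rot: [[-0.043, 0.999, -0.0], [0.999, 0.043, 0.001], [0.001, -0.0, -1.0]]
ft_force: [0.9, 0.0, -0.1]
grip_width: 0.0302
gripper_force: 0.0
```

```bash
python3 - <<'E'
from fit import *
im,_=cams.get_image("top");s,_=cams.get_image("scene")
p=np.load("empty_rack.npy")
for q,h,y in(("cell",.0155,-.111),("jar",.03,-.037),("mic_clip",.02,.037),("charger",.024,.111)):
    for n in("top","scene"):
        o=cams.outline_of(n,q)
        for r in o[:1]:
            v,u=np.nonzero(r["mask"]);W=onz(n,u.mean(),v.mean(),h)[:2];c=toW(p,[(0,y,0)])[0,:2];print(q,n,round(r["p"],2),len(u),W,"off mm",(W-c)*1000)
a=cv2.resize(im[140:270,150:292,::-1],None,fx=4,fy=4,interpolation=cv2.INTER_CUBIC)[:300];b=cv2.resize(s[160:260,120:309,::-1],None,fx=3,fy=3,interpolation=cv2.INTER_CUBIC)
w=max(a.shape[1],b.shape[1]);f=lambda x:cv2.copyMakeBorder(x,0,0,0,w-x.shape[1],0)
cv2.imwrite("pics/end.png",np.vstack([f(a),f(b)]))
E
```

```text
cell top 0.41 138 [ 0.6479 -0.0556] off mm [-1.4731 -2.5563]
cell scene 0.61 112 [ 0.6507 -0.0535] off mm [ 1.2969 -0.3953]
jar top 0.46 142 [0.6419 0.0196] off mm [-4.3585 -1.2413]
jar scene 0.46 183 [0.6326 0.0332] off mm [-13.645   12.3619]
mic_clip top 0.39 46 [0.6395 0.0935] off mm [-3.6206 -1.2808]
mic_clip scene 0.4 72 [0.6339 0.1017] off mm [-9.2074  6.8625]
charger top 0.8 242 [0.6382 0.169 ] off mm [-1.7714  0.2755]
charger scene 0.67 310 [0.6324 0.1769] off mm [-7.5936  8.1477]
```

View pics/end.png

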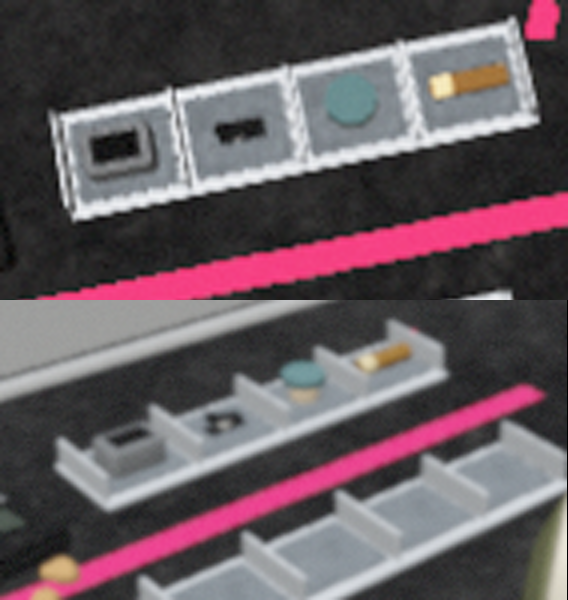

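The far rack holds charger, clip, jar and cell from left to right. All four are upright and centred within a few mm, and the gripper is clear.

```bash
python3 -c "
from rig import ticket
print(ticket.close_job())"
```

```text
the job is handed in; nothing more can be done
None
```

All four things now stand upright in the far rack in reverse order (left to right: charger, clip, jar, battery), within about 4 mm of their bay centres by the top camera, and the job was handed in at about 24 s of the 83 s limit.

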